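# Step the drilled plate under the pointer, then hold the dead-man handle half down

### The job

Set up the seam run on the small cross-slide: by its grip post, slide the drilled steel plate until the large round hole is centred under the fixed pointer and let it rest there for a second, then slide on until the small round hole is centred under the pointer. Only then, leaving the plate there, press the pad of the spring-loaded dead-man handle with the gripper to the half-way position of its travel, never down to its stop, and finish while still holding it there. Leave the other things on the bench where they are.

Things in the scene. Friction and masses are not known exactly. Their poses are not given: they have to be found in the camera images.
- pointer_tip (a point): Tip of the fixed brass pointer (24 mm cone, point down) under a level arm 16 mm wide, top 174 mm above the bench, which comes from a grey column on the cross-slide's far (+x) side. Tip 98 mm above the bench, 12 mm above the plate. Fixed in a run; base and pointer together stand elsewhere and turned up to 0.25 rad each run. x axis: carrier's slide, away from the robot; y: cross slide, to the left.
- grip_post_top (a point): Top centre of the upright aluminium grip post (24 mm in diameter, 48 mm free above a 7 mm high, 32 mm wide foot) at the robot's end of the black carrier (200 x 120 x 12 mm). Post top 133 mm, carrier top 78 mm above the bench. The carrier slides in x and y (friction about 1.5 N each) and cannot turn; post, plate and holes move as one. Axes as the pointer's.
- large_hole (a point): Centre of the large round hole, 26 mm in diameter, in the bright steel plate (120 x 116 x 8 mm, top face 86 mm above the bench) fixed on the carrier. In carrier axes it lies 98 mm beyond (+x) the grip post and 32 mm to its left (+y). Origin on the plate's top face.
- small_hole (a point): Centre of the small round hole, 14 mm in diameter, in the same plate: 142 mm beyond the grip post and 32 mm to its right (-y). Origin on the plate's top face.
- slot (a point): Centre of the oblong slot (34 x 12 mm) in the same plate, 78 mm beyond the grip post and 30 mm to its right; not used.
- carrier (a joint): Position of the carrier on its slide along the pointer's x axis, m, range -0.06 to 0.06; 0 in the middle of the travel. The large hole is under the pointer at 0.040, the small hole at -0.004.
- saddle (a joint): Position of the cross slide along the pointer's y axis, m, range -0.05 to 0.05. The large hole is under the pointer at -0.032, the small hole at 0.032.
- handle_pad (a point): Top centre of the round black rubber pad (44 mm wide) on the near (robot's) end of the dead-man handle, a steel bar hinged at its far end on a grey base (200 x 90 mm) left or right of the cross-slide, turned up to 0.35 rad. About 117 mm above the bench released, 94 mm at half travel, 71 mm at the stop. An upright index plate, 112 mm high, stands 44 mm before its centre, its steel line 80 mm up.
- handle_hinge (a point): Middle of the handle's hinge pin, 80 mm above the bench, at the far end of the handle; the pad's centre is 115 mm from it along the bar. x axis points from pad to hinge, level.
- deadman (a joint): Angle of the dead-man handle, rad: 0 released (up), 0.2 half travel (bar level, its nose at the index plate's steel line), 0.4 at the stop. Spring return: pushing down on the pad takes about 3 N to start, 8 N at half travel, 12 N at the stop. The pad sinks about 23 mm from 0 to 0.2.
- block: Steel waisted block, 100 x 90 x 60 mm, 3 kg, bystander on the other side of the cross-slide from the handle. Origin under its centre.
- spool: Black spool of copper-coloured wire lying flat, 100 mm in diameter, 50 mm high, bystander. Origin under its centre.
- paste: Small white jar with black cap, 68 mm in diameter, 45 mm high, bystander. Origin under its centre.
- angle: Steel L-shaped angle block, 70 x 72 x 25 mm, bystander. Origin on the bench near its middle.
- hammer: Hammer lying flat, about 0.25 m long along its x axis, bystander. Origin on the bench.
- tube: Offcut of square steel tube, 100 x 40 x 40 mm, lying along its x, bystander. Origin under its centre.

How it is judged (in metres and radians):
On the way, in this order (a step that is already met when the one before it is completed fails the run):
1. large hole at rest under the pointer (horizontal distance between large_hole and pointer_tip below 0.005 m and velocity of joint saddle between -0.01 and 0.01 m/s and velocity of joint carrier between -0.01 and 0.01 m/s), for 0.5 s.
2. small hole at rest under the pointer (horizontal distance between small_hole and pointer_tip below 0.005 m and velocity of joint saddle between -0.01 and 0.01 m/s and velocity of joint carrier between -0.01 and 0.01 m/s), for 0.2 s.
At the end, for the whole second after the job is handed in: The small hole's centre is within 5 mm of the pointer's tip (seen from above), the dead-man handle stands at 0.14 to 0.26 rad (half travel is 0.2, so about 7 mm either way at the pad), pressed by the gripper with more than 2 N and by nothing else (horizontal distance between small_hole and pointer_tip below 0.005 m and value of joint deadman between 0.14 and 0.26 rad and contact force between any of the fingers, the arm and deadman above 2 N and contact force between each of block, spool, paste, angle, hammer, tube and deadman below 0.3 N); the arm keeps its last pose, push and grip.
It fails at once if the dead-man handle pressed before the small hole is under the pointer (value of joint deadman above 0.06 rad and horizontal distance between small_hole and pointer_tip above 0.007 m).
It fails at once if the dead-man handle pressed down to its stop (value of joint deadman above 0.37 rad).
It fails at once if another thing on the bench disturbed (distance of any of block, spool, paste, angle, hammer, tube from where it was at the start of the episode above 0.03 m).
It also fails if it takes over 53 s, if anything falls off the work surface, if the arm or the gripper's body presses on something with over 40 N, if the wrist force passes 120 N, or if a joint passes its speed limit or range.

### The arm

A 7-joint arm with a two-finger parallel gripper is mounted at the origin on the work surface. World frame = base frame: x ahead of the robot, y to its left, z up, the work surface at z = 0. Lengths are in mm, angles in rad, forces in N, time in s.
With the tool pointing down it reaches from about 400 to 875 mm from the base axis. Payload 4.4 kg.
Tool frame: the origin (TCP) lies at the very end of the fingers, on their centre line; the grasp point (between the pads) lies 19 mm behind it; y points along the fingers, x is the direction in which the jaws open and shut, and the axes are right-handed (so a half turn about y gives the same grasp; the last joint's range is limited). The gripper opens to 85 mm and grips with 20 to 120 N. Pads are 22 mm wide; open, the fingers measure 114 mm over their backs; the gripper's body (76 mm by 85 mm) begins 54 mm behind the grasp point. The pads swing forward as they close: fully open they stand 13 mm farther back than shut.
Start: joints at [-1.2, 0.628, 0.038, 1.517, -0.027, 0.996, -0.02], TCP at [274.956, 588.997, 207.713] pointing down, gripper open.
Joint ranges: [-3.06, 3.06], [-0.37, 2.12], [-1.25, 1.32], [0.18, 2.47], [-1.1, 4.24], [0.23, 1.98], [-2.94, 2.94]. Speed limits (rad/s): [2.57, 2.57, 3.14, 3.14, 3.14, 3.14, 3.14].

### API

Orientations are given as [roll, pitch, yaw] about the fixed x, y, z axes, in that order (R = Rz(yaw) Ry(pitch) Rx(roll)).
In Python, from cell import ctrl, get_image, nets gives the robot as it stands. The module is installed in compiled form; this text tells all that it offers.
- The arm moves only by the tool step_arm, never from a script. Its argument "moves" is text: rows parted by semicolons, each of 7 numbers parted by spaces: the shift along the tool's x, y, z normalised to -1 to 1, where 1 is 0.05 m, then the turn, a rotation vector about the tool's x, y, z normalised to -1 to 1, where 1 is 0.12 rad, then the opening, from 0 (shut) to 1 (fully open). A call has 1 to 20 rows; each row shifts and turns the commanded pose from where the row before left it, along the tool's axes as they then stand; what a row does not reach is not made up. A row lasts 1/10 s, in which the tool goes at most 50 mm and 8.59 degrees, less where a joint would pass 70% of its speed; a pose out of reach is approached as far as the arm can. A call with a number of a shift or a turn outside -1 to 1 is refused whole. A call with a gripper value outside its range is refused whole. The fingers move at their own pace and stop on an object; the grip force is fixed at half the most. Time passes only in rows, so rows that do not move let the fingers close. It gives the time, the measured TCP pose, the force and the opening at its end, in the units of the state.
- ctrl.read_state(): the state, without advancing time (a new reading comes with each control period).
- get_image(name): name is "scene" or "top" or "wrist"; returns a dict with "color" (400x640x3 uint8, blue, green, red), "vertical_fov" (degrees; the focal length in pixels is half the picture's height over the tangent of half this angle, whatever the lens; pixels are square), "cx", "cy" (the principal point, pixels), "k1" (the pictures are not rectified: a ray, as slopes to the right and down, at radius r is drawn at 1 + k1 r^2 times it, then the intrinsics apply), "R" (3x3) and "t" (3): a world point X has camera coordinates R X + t; the wrist camera has in their place "T_tool_cam" (4x4, takes a point from camera to tool coordinates, whose origin is the TCP and whose axes are the tool frame's). Camera axes: x right, y down, z forward; pixel columns grow to the right and rows downward; lengths in mm; the calibration is good to about 2 mm. A picture is of the moment at which its call begins: read the wrist's pose just before it. There is no depth.
- ctrl.finish_job(): hands the job in, once; it reports no verdict.
Trained networks look in a picture, given as the dict that the camera call returned (one of the last four; its "shot" number tells which), for a name from the list of things; names that differ only in an ending like _2 or _b are one class to them, and where a whole thing is asked for, a point or a joint stands for the part that bears it (a point fixed in the world has none). Each returns a list of dicts, best first, with "conf" (0 to 1); they miss things now and then, are a little off and sometimes report something else, mostly with a low value. They report only what shows in the picture. A call takes as long as a camera call.
- nets.find_in(picture, target): "position" ([x, y, z] in mm, in world coordinates, good to about 4 mm: the middle of the surface that is visible of it).
- nets.cut_out(picture, target): "pixels" (400x640 bool, what is visible of it).
- nets.place_of(picture, target): "position" ([x, y, z] in mm, in world coordinates, good to about 4 mm: a listed point, or the origin of a listed thing).
The state is a dict: "clock": time; "qpos": joint angles; "qd": joint speeds; "tau": joint torques, N m; "eef_pos": TCP position; "tool_rot": TCP orientation; "force": force on the tool from outside, world axes, zero at the start; "torque": the same for the moment, N m; "width": finger opening in mm.
Only numpy, scipy, OpenCV 4.12 (cv2) and the standard library are available. Lean on these libraries where they do the work, as an engineer would, in place of code of your own. Each camera call takes 0.05 s, during which the arm holds its last target.

## Working session

There is one attempt and no reset: what is moved stays moved. The work goes in short steps, Python scripts to look and compute and a tool call to move; the robot and the scene stay as the last step left them, time stands still between calls to the robot, and variables do not carry over. Pictures are saved under pics/ and viewed, and the job is handed in when it is done.

Besides the shell and the picture viewer there is one more tool, called after ">>>" as name(argument=value, ...), one argument or row to a line, values as JSON. step_arm: Moves the arm, as the interface text tells. Scaled input: -1 to 1 covers 0.05 m each way for a shift and 0.12 rad each way for a turn. Its arguments: {"type":"object","properties":{"moves":{"type":"string"}},"required":["moves"]}

```bash
mkdir -p pics; cat > h.py <<'E'
import numpy as np, cv2
from cell import ctrl,get_image,nets
def f_of(p): return 200/np.tan(np.radians(p["vertical_fov"])/2)
E
python3 - <<'E'
from h import *
s=ctrl.read_state(); print(s)
for n in ("scene","top"):
    p=get_image(n); cv2.imwrite(f"pics/{n}0.png",p["color"]); print(n,p["vertical_fov"],p["k1"],p["cx"],p["cy"],p["R"],p["t"])
    for t in ("pointer_tip","grip_post_top","large_hole","small_hole","handle_pad","handle_hinge","block","spool","paste","angle","hammer","tube"):
        r=nets.place_of(p,t); print(t,[(np.round(x["position"]),round(x["conf"],2)) for x in r[:2]])
print(ctrl.read_state()["clock"])
E
```

```text
{'clock': 0.0, 'qpos': array([-1.19981665,  0.62937287,  0.03843686,  1.51836005, -0.02700624,
        0.99632609, -0.01999197]), 'qd': array([-9.30533165e-04, -2.16834632e-04, -3.64049017e-04,  5.09578754e-04,
       -1.29257455e-03, -3.09779088e-05,  1.96260643e-03]), 'tau': array([-8.42921290e-04, -5.63390493e+01,  1.22594923e+00, -1.93448353e+01,
        1.10117916e-02,  1.05628849e-02, -8.98857735e-07]), 'eef_pos': array([274.64789919, 588.3753509 , 206.77426902]), 'tool_rot': array([-1.57081528,  0.00194844,  1.13402557]), 'force': array([-0.59970283,  0.8814182 ,  0.03998146]), 'torque': array([-0.00020384, -0.0353918 ,  0.00781288]), 'width': 85.16663297521336}
scene 45.57489606928393 -0.05329769560291774 318.9793977798707 194.24488348903157 [[ 0.35365326  0.93535781  0.00592779]
 [ 0.81317285 -0.30431165 -0.49612935]
 [-0.46225457  0.18027808 -0.86822839]] [-205.04933325 -403.79389121 1686.07028177]
pointer_tip [(array([687.,  13.,  99.]), 0.78)]
grip_post_top [(array([ 485., -342.,  117.]), 0.69), (array([494.,  33., 130.]), 0.68)]
large_hole [(array([597.,  62.,  84.]), 0.
[... 794 characters left out ...]
,  31., 136.]), 0.95)]
large_hole [(array([597.,  60.,  88.]), 0.64), (array([ 588., -319.,   77.]), 0.46)]
small_hole [(array([639.,  -2.,  91.]), 0.95), (array([ 709., -336.,    1.]), 0.53)]
handle_pad [(array([ 483., -340.,  117.]), 0.72)]
handle_hinge [(array([ 588., -316.,   80.]), 0.8)]
block [(array([482., 304.,  -2.]), 0.63), (array([ 709., -339.,   -0.]), 0.23)]
spool [(array([733., 237.,  -1.]), 0.84)]
paste [(array([389., 152.,  -3.]), 0.64), (array([640.,  -1.,  88.]), 0.59)]
angle [(array([ 394., -140.,   -3.]), 0.53)]
hammer [(array([ 707., -337.,    2.]), 0.84), (array([572.,  -0.,  90.]), 0.2)]
tube [(array([376.,   2.,  -0.]), 0.82), (array([ 394., -140.,   -4.]), 0.71)]
1.3
```

View pictures.

View pics/scene0.png

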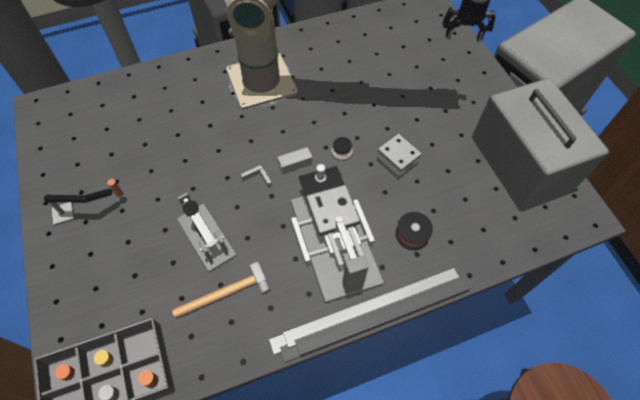

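View pics/top0.png

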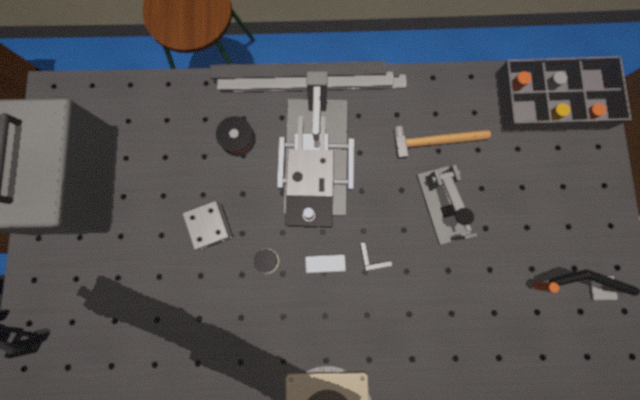

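```bash
python3 - <<'E'
import cv2,numpy as np
a=cv2.imread("pics/top0.png")[60:235,260:370]; b=cv2.imread("pics/scene0.png")[155:300,285:390]
a=cv2.resize(a,None,fx=3.4,fy=3.4,interpolation=cv2.INTER_CUBIC);b=cv2.resize(b,None,fx=3.9,fy=3.9,interpolation=cv2.INTER_CUBIC)
h=max(a.shape[0],b.shape[0]);o=np.zeros((h,a.shape[1]+b.shape[1],3),np.uint8);o[:a.shape[0],:a.shape[1]]=a;o[:b.shape[0],a.shape[1]:]=b
cv2.imwrite("pics/c0.png",o);print(o.shape,a.shape)
E
python3 -c "
from h import *
p=get_image('wrist');print(p['T_tool_cam'],p['vertical_fov'],p['k1'],p['cx'],p['cy'])"
```

```text
(595, 784, 3) (595, 374, 3)
[[ 9.99999449e-01 -1.04859994e-03  5.85673060e-05  4.05479306e-01]
 [-3.39864724e-04 -2.70339499e-01  9.62764997e-01 -1.66790073e+02]
 [-9.93722266e-04 -9.62764486e-01 -2.70339707e-01  6.83065434e+01]
 [ 0.00000000e+00  0.00000000e+00  0.00000000e+00  1.00000000e+00]] 66.09301808070043 -0.050507935099738936 319.4321495686255 198.07138567286498
```

View pics/c0.png

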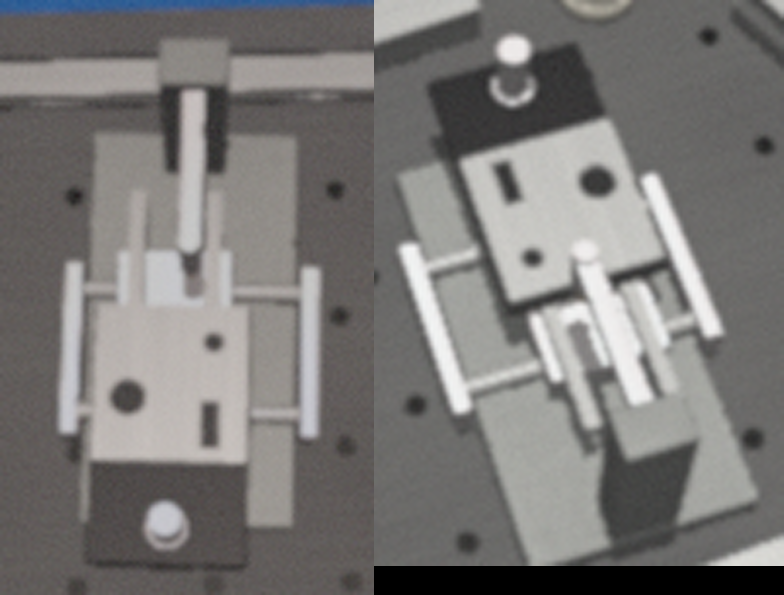

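```bash
cat >> h.py <<'E'
from scipy.optimize import least_squares
CAM={}
import json,os
def K(p): return dict(vertical_fov=p["vertical_fov"],k1=p["k1"],cx=p["cx"],cy=p["cy"],R=np.array(p["R"]),t=np.array(p["t"]))
def proj(p,X):
    c=np.asarray(p["R"])@np.asarray(X,float)+np.asarray(p["t"]); s=c[:2]/c[2]; s=s*(1+p["k1"]*(s@s)); return s*f_of(p)+[p["cx"],p["cy"]]
def ray_at(p,uv,z):
    g=least_squares(lambda q: proj(p,[q[0],q[1],z])-uv,[600,0]); return g.x
E
python3 - <<'E'
from h import *
T=get_image("top");S=get_image("scene")
import pickle; pickle.dump((K(T),K(S)),open("cams.pkl","wb"))
for n,z,a,b in (("post",133,(308.8,212.6),(320.6,167.05)),("large",86,(297.35,176.8),(342.2,201.7)),("small",86,(322.6,160.6),(325.5,220.9))):
    print(n,ray_at(T,np.array(a),z),ray_at(S,np.array(b),z))
for P in ([687,13,98],[682,13,98],[684,13,122],[684,13,174]): print(P,(proj(T,P)-[260,60])*3.4,(proj(S,P)-[285,155])*3.9+[374,0])
E
```

```text
post [494.52195153  32.8878529 ] [496.35829573  35.61234437]
large [593.31386316  61.50706471] [598.3982329   62.62706079]
small [634.34542167  -4.12069565] [638.36337797  -3.41674558]
[687, 13, 98] [188.4837897  270.64976968] [579.63098061 300.68803784]
[682, 13, 98] [188.6352526  277.02809068] [576.95434892 294.56958193]
[684, 13, 122] [188.25823942 264.0561751 ] [579.41343365 281.93965821]
[684, 13, 174] [187.51294291 239.51037338] [582.58541739 247.50346019]
```

>>> step_arm(
  moves="0 -0.12 0 0 -0.82 0 1;0 -0.12 0 0 -0.82 0 1;0 -0.12 0 0 -0.82 0 1;0 -0.12 0 0 -0.82 0 1;-0.74 0 -0.56 0 0 0 1;-0.74 0 -0.56 0 0 0 1;-0.74 0 -0.56 0 0 0 1;-0.74 0 -0.56 0 0 0 1;-0.74 0 -0.56 0 0 0 1;-0.74 0 -0.56 0 0 0 1;-0.74 0 -0.56 0 0 0 1;-0.74 0 -0.56 0 0 0 1;-0.74 0 -0.56 0 0 0 1;-0.74 0 -0.56 0 0 0 1;-0.74 0 -0.56 0 0 0 1;-0.74 0 -0.56 0 0 0 1;-0.74 0 -0.56 0 0 0 1;-0.74 0 -0.56 0 0 0 1;-0.74 0 -0.56 0 0 0 1;-0.74 0 -0.56 0 0 0 1",
)

```text
clock: 3.45
eef_pos: [697.9, -23.5, 231.8]
tool_rot: [-1.571, -0.0, 1.527]
force: [-0.2, -0.3, 0.2]
width: 85.3
```

>>> step_arm(
  moves="0 0 0 0 0 0 1;0 0 0 0 0 0 1;0 0 0 0 0 0 1",
)

```text
clock: 3.75
eef_pos: [696.4, -20.0, 231.5]
tool_rot: [-1.57, -0.002, 1.529]
force: [-0.3, -0.2, 1.1]
width: 85.5
```

```bash
cat >> h.py <<'E'
from scipy.spatial.transform import Rotation as Ro
def wcam(p,s):
    T=np.eye(4);T[:3,:3]=Ro.from_euler("xyz",s["tool_rot"]).as_matrix();T[:3,3]=s["eef_pos"]
    W=T@np.array(p["T_tool_cam"]); R=W[:3,:3].T
    q=dict(p);q["R"]=R;q["t"]=-R@W[:3,3];return q
E
python3 - <<'E'
from h import *
import pickle
s=ctrl.read_state();p=get_image("wrist");cv2.imwrite("pics/w1.png",p["color"]);q=wcam(p,s)
pickle.dump(K(q),open("w1.pkl","wb"))
print(s["eef_pos"],s["tool_rot"],s["qpos"],s["qd"].max())
for t in ("pointer_tip","large_hole","small_hole"):
    r=nets.place_of(p,t); print(t,[(np.round(x["position"]),round(x["conf"],2),proj(q,x["position"])) for x in r[:2]])
E
```

```text
[696.38036743 -19.95387341 231.51442363] [-1.56986470e+00 -1.52355159e-03  1.52920943e+00] [ 0.00249509  0.6810668  -0.02487422  1.33729104  0.01561624  1.12427481
  1.5056223 ] 0.005523950643947603
pointer_tip [(array([684.,  16.,  99.]), 0.95, array([355.12920093, 169.17776065]))]
large_hole [(array([595.,  60.,  81.]), 0.66, array([396.0584332 ,  74.33302133])), (array([ 708., -339.,    1.]), 0.26, array([ 86.02642735, 185.77452048]))]
small_hole [(array([641.,  -1.,  86.]), 0.66, array([335.67854333, 124.59424877]))]
```

View pics/w1.png

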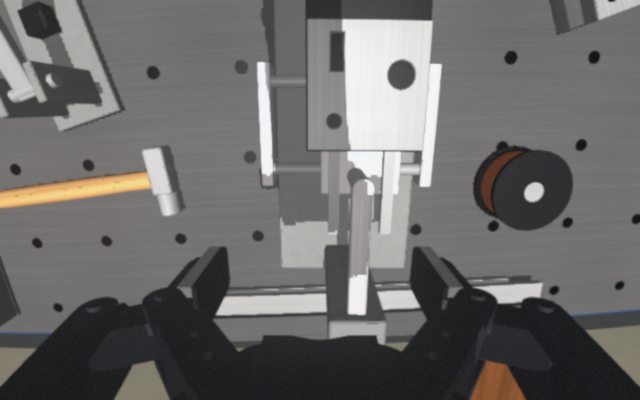

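```bash
python3 - <<'E'
import cv2
a=cv2.imread("pics/w1.png")[50:200,300:450]
cv2.imwrite("pics/c1.png",cv2.resize(a,None,fx=4,fy=4,interpolation=cv2.INTER_CUBIC))
E
```

```text
(no output)
```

View pics/c1.png

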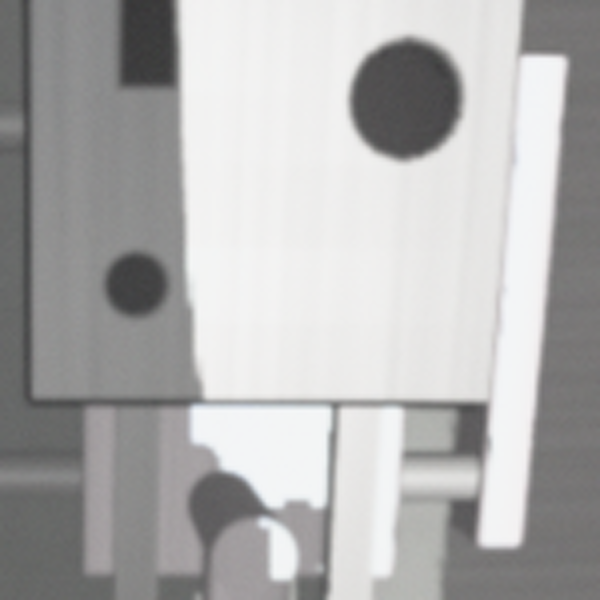

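>>> step_arm(
  moves="0.26 0 0.97 0 0 0 1;0.26 0 0.97 0 0 0 1;0 0 0 0 0 0 1;0 0 0 0 0 0 1;0 0 0 0 0 0 1",
)

```text
clock: 4.45
eef_pos: [603.2, 8.4, 232.6]
tool_rot: [-1.574, -0.0, 1.528]
force: [0.7, -0.0, 0.3]
width: 85.5
```

```bash

python3 - <<'E'
from h import *
import pickle
s=ctrl.read_state();p=get_image("wrist");cv2.imwrite("pics/w2.png",p["color"]);q=wcam(p,s)
pickle.dump(K(q),open("w2.pkl","wb"))
print(s["eef_pos"],s["tool_rot"],s["qd"].max())
for t in ("pointer_tip","large_hole","small_hole","grip_post_top"):
    r=nets.place_of(p,t); print(t,[(np.round(x["position"]),round(x["conf"],2),proj(q,x["position"])) for x in r[:2]])
u,v=map(int,proj(q,[684,14,98]))
a=p["color"][100:260,290:430]
cv2.imwrite("pics/c2.png",cv2.resize(a,None,fx=3.7,fy=3.7,interpolation=cv2.INTER_CUBIC));print(u,v)
E
```

```text
[603.20730961   8.39746117 232.64819557] [-1.57383793e+00 -3.50046111e-05  1.52796980e+00] 0.015538559974787106
pointer_tip [(array([684.,  16.,  97.]), 0.66, array([329.31651778, 253.89527978]))]
large_hole [(array([592.,  60.,  82.]), 0.62, array([368.48603496, 166.39304216]))]
small_hole [(array([640.,  -2.,  86.]), 0.65, array([311.12123147, 213.27484869]))]
grip_post_top [(array([497.,  33., 134.]), 0.74, array([344.30625367,  61.65873319]))]
327 254
```

View pics/c2.png

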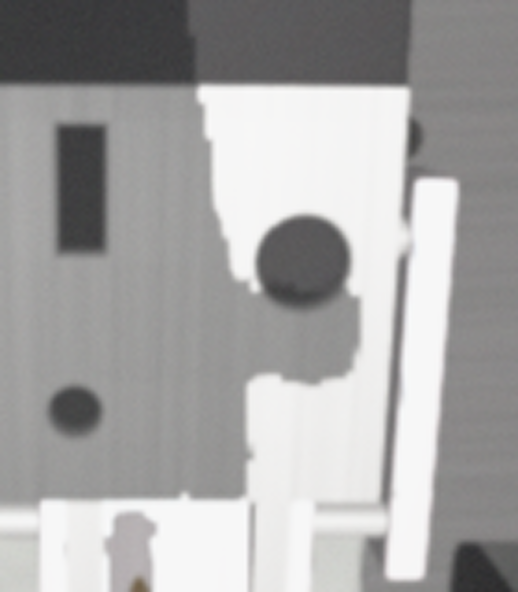

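View pics/w2.png

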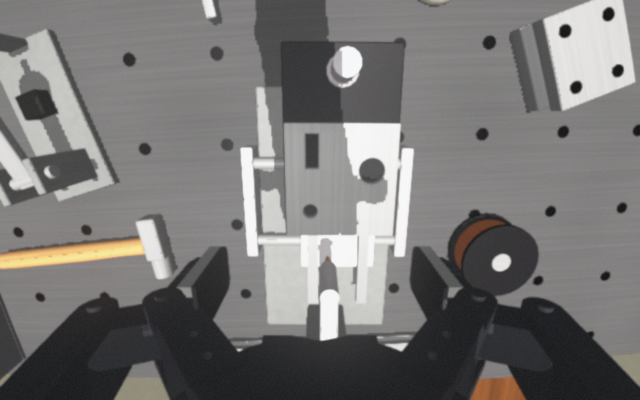

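```bash

python3 - <<'E'
import numpy as np,pickle
from h import ray_at
a=pickle.load(open("w1.pkl","rb"));b=pickle.load(open("w2.pkl","rb"))
L1=ray_at(a,(401.3,74.5),86);S1=ray_at(a,(334,121),86)
t=ray_at(b,(327.3,256.5),98);L=ray_at(b,(371.9,170.3),86);S=ray_at(b,(310.3,210.8),86);P=ray_at(b,(347.5,62),133)
print(L1,S1,t,L,S,P)
for l,s in((L1,S1),(L,S)):
    d=s-l; psi=np.arctan2(d[1],d[0])-np.arctan2(-64,44); print("len",np.hypot(*d),"(77.7) psi",psi)
    print("move L",t-l,"then S",t-s)
E
```

```text
[596.22450003  63.4766726 ] [637.35209668  -2.45621916] [686.00170334  13.60266633] [596.10013794  63.39277059] [637.30178775  -2.55315134] [497.12033049  36.05344872]
len 77.70859297440869 (77.7) psi -0.044566061632432485
move L [ 89.77720331 -49.87400627] then S [48.64960666 16.05888549]
len 77.7588616605626 (77.7) psi -0.04384672095171738
move L [ 89.90156539 -49.79010426] then S [48.69991559 16.15581767]
```

>>> step_arm(
  moves="0.15 0 0.72 0 0 0 1;0.15 0 0.72 0 0 0 1;0.15 0 0.72 0 0 0 1;0 0 0 0 0 0 1;0 0.7 0 0 0 0 1;0 0.7 0 0 0 0 1;0 0.5 0 0 0 0 1;0 0.5 0 0 0 0 1;0 0.3 0 0 0 0 1;0 0 0 0 0 0 1;0 0 0 0 0 0 1",
)

```text
clock: 5.8
eef_pos: [495.6, 35.2, 96.7]
tool_rot: [-1.571, -0.0, 1.527]
force: [0.6, -0.1, 0.3]
width: 85.1
```

>>> step_arm(
  moves="0 0 0 0 0 0 0;0 0 0 0 0 0 0;0 0 0 0 0 0 0;0 0 0 0 0 0 0;0 0 0 0 0 0 0;0 0 0 0 0 0 0;0 0 0 0 0 0 0;0 0 0 0 0 0 0;0 0 0 0 0 0 0;0 0 0 0 0 0 0",
)

```text
clock: 6.8
eef_pos: [495.0, 35.3, 97.3]
tool_rot: [-1.572, -0.0, 1.528]
force: [-0.1, -0.9, 4.6]
width: 20.3
```

```bash

python3 - <<'E'
from h import *
s=ctrl.read_state();p=get_image("wrist");cv2.imwrite("pics/w3.png",p["color"]);print(s["eef_pos"],s["force"],s["width"])
E
```

```text
[494.95094033  35.33970691  97.345506  ] [-0.07846153 -0.91587096  4.59968865] 20.252495487365177
```

View pics/w3.png

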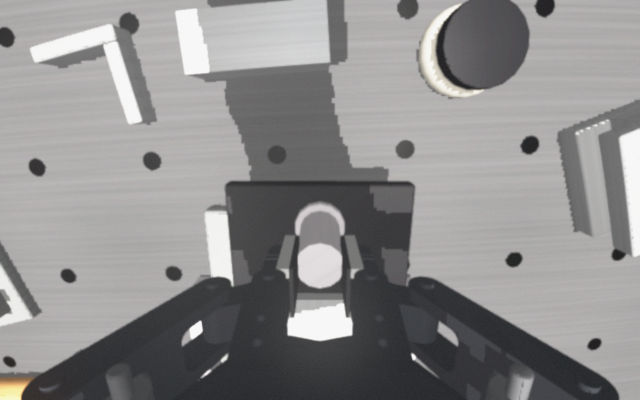

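>>> step_arm(
  moves="-0.06 0 -0.12 0 0 0 0;-0.06 0 -0.12 0 0 0 0;-0.06 0 -0.12 0 0 0 0;-0.06 0 -0.12 0 0 0 0;-0.06 0 -0.12 0 0 0 0;-0.06 0 -0.12 0 0 0 0;-0.06 0 -0.12 0 0 0 0;-0.06 0 -0.12 0 0 0 0;-0.06 0 -0.12 0 0 0 0;-0.06 0 -0.12 0 0 0 0;-0.06 0 -0.12 0 0 0 0;-0.06 0 -0.12 0 0 0 0;-0.06 0 -0.12 0 0 0 0;-0.06 0 -0.12 0 0 0 0;-0.076 0 -0.16 0 0 0 0;0 0 0 0 0 0 0;0 0 0 0 0 0 0;0 0 0 0 0 0 0",
)

```text
clock: 8.65
eef_pos: [585.6, -14.6, 97.5]
tool_rot: [-1.573, 0.0, 1.527]
force: [1.7, -0.2, 5.5]
width: 20.5
```

```bash

python3 - <<'E'
from h import *
s=ctrl.read_state();print(s["eef_pos"],s["tool_rot"],s["force"],s["width"])
p=get_image("wrist");T=get_image("top");S=get_image("scene")
for c,n in((p,"w4"),(T,"t4"),(S,"s4")): cv2.imwrite(f"pics/{n}.png",c["color"])
for c in (T,S):
  for t in ("grip_post_top","large_hole","small_hole"):
    r=nets.place_of(c,t); print(t,[(np.round(x["position"]),round(x["conf"],2)) for x in r[:2]])
E
python3 - <<'E'
import cv2,numpy as np
a=cv2.imread("pics/t4.png")[60:235,260:370]; b=cv2.imread("pics/s4.png")[155:300,285:390]
a=cv2.resize(a,None,fx=3.4,fy=3.4,interpolation=cv2.INTER_CUBIC);b=cv2.resize(b,None,fx=3.9,fy=3.9,interpolation=cv2.INTER_CUBIC)
h=max(a.shape[0],b.shape[0]);o=np.zeros((h,a.shape[1]+b.shape[1],3),np.uint8);o[:a.shape[0],:a.shape[1]]=a;o[:b.shape[0],a.shape[1]:]=b
cv2.imwrite("pics/c4.png",o)
E
```

```text
[585.59941364 -14.55008498  97.45210015] [-1.57328000e+00  1.55086542e-04  1.52743464e+00] [ 1.69826915 -0.17196167  5.47635727] 20.53873745489254
grip_post_top [(array([ 707., -334.,    2.]), 0.16)]
large_hole [(array([ 706., -336.,    1.]), 0.68), (array([ 587., -317.,   80.]), 0.52)]
small_hole []
grip_post_top [(array([586., -18., 134.]), 0.75)]
large_hole [(array([687.,  13.,  85.]), 0.78), (array([728., -52.,  85.]), 0.39)]
small_hole [(array([728., -50.,  88.]), 0.81)]
```

View pics/c4.png

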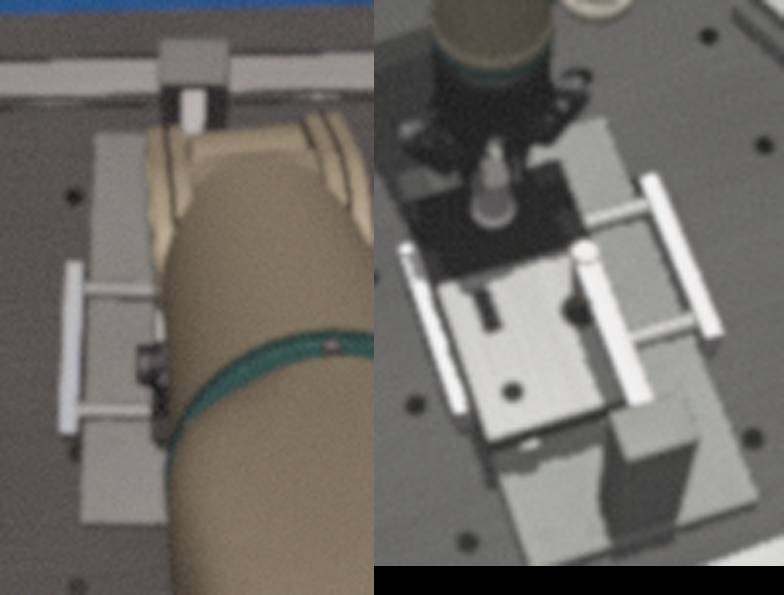

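View pics/w4.png

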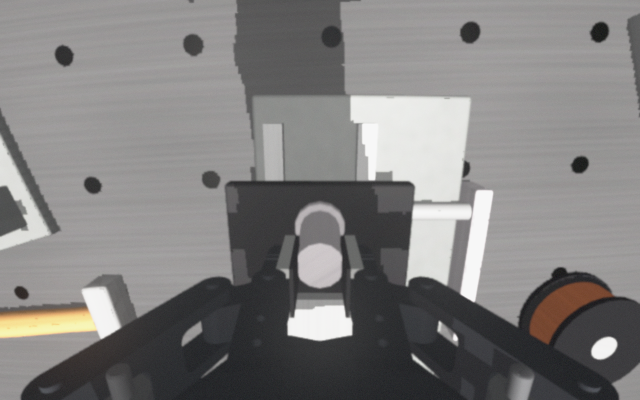

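>>> step_arm(
  moves="0 0 0 0 0 0 0;0 0 0 0 0 0 0;0 0 0 0 0 0 0;0 0 0 0 0 0 0;0 0 0 0 0 0 0;0 0 0 0 0 0 0;0 0 0 0 0 0 0;0 0 0 0 0 0 0;0 0 0 0 0 0 0;0 0 0 0 0 0 0",
)

```text
clock: 10.1
eef_pos: [585.5, -14.6, 97.4]
tool_rot: [-1.573, 0.0, 1.527]
force: [0.9, -0.2, 6.3]
width: 20.5
```

>>> step_arm(
  moves="0.107 0 0.075 0 0 0 0;0.107 0 0.075 0 0 0 0;0.107 0 0.075 0 0 0 0;0.107 0 0.075 0 0 0 0;0.107 0 0.075 0 0 0 0;0.107 0 0.075 0 0 0 0;0.107 0 0.075 0 0 0 0;0.107 0 0.075 0 0 0 0;0.107 0 0.075 0 0 0 0;0.107 0 0.075 0 0 0 0;0.107 0 0.075 0 0 0 0;0.107 0 0.075 0 0 0 0;0 0 0 0 0 0 0;0 0 0 0 0 0 0;0 0 0 0 0 0 0;0 0 0 0 0 0 0;0 0 0 0 0 0 0",
)

```text
clock: 11.8
eef_pos: [542.0, 53.0, 97.4]
tool_rot: [-1.571, -0.001, 1.529]
force: [-0.4, 2.3, 7.9]
width: 20.6
```

```bash

python3 - <<'E'
from h import *
s=ctrl.read_state();print(s["eef_pos"],s["tool_rot"],s["force"],s["width"])
S=get_image("scene");p=get_image("wrist");cv2.imwrite("pics/w5.png",p["color"])
cv2.imwrite("pics/s5.png",S["color"])
b=S["color"][155:300,285:390]
cv2.imwrite("pics/c5.png",cv2.resize(b,None,fx=4,fy=4,interpolation=cv2.INTER_CUBIC))
for c in (S,):
  for t in ("large_hole","small_hole","pointer_tip"):
    r=nets.place_of(c,t); print(t,[(np.round(x["position"]),round(x["conf"],2)) for x in r[:2]])
E
```

```text
[542.00385021  52.99460933  97.36824494] [-1.57095390e+00 -1.08621151e-03  1.52852234e+00] [-0.37152125  2.26314886  7.86526615] 20.608613879213824
large_hole [(array([685.,  18.,  85.]), 0.72), (array([640.,  81.,  82.]), 0.6)]
small_hole [(array([686.,  18.,  84.]), 0.62)]
pointer_tip [(array([688.,  14.,  99.]), 0.93), (array([386., 151.,   0.]), 0.56)]
```

View pics/c5.png

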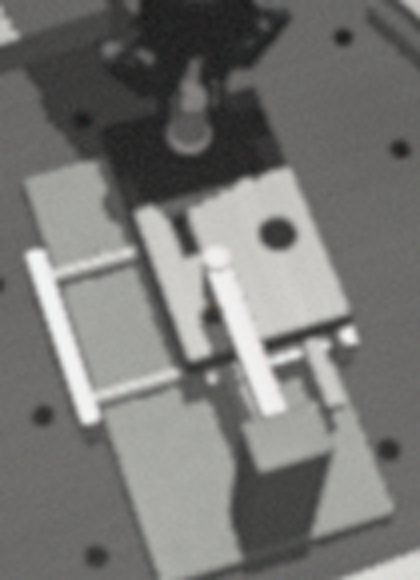

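View pics/w5.png

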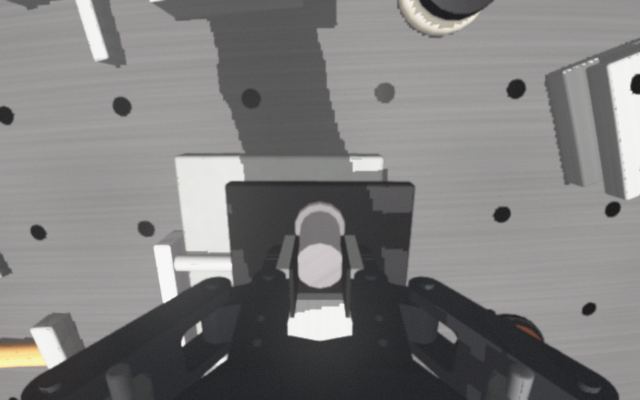

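>>> step_arm(
  moves="-0.015 0 -0.016 0 0 0 0;-0.015 0 -0.016 0 0 0 0;0 0 0 0 0 0 0;0 0 0 0 0 0 0;0 0 0 0 0 0 0",
)

```text
clock: 12.55
eef_pos: [543.2, 51.3, 97.4]
tool_rot: [-1.57, -0.001, 1.528]
force: [-1.6, 1.5, 8.2]
width: 20.6
```

```bash

python3 - <<'E'
from h import *
S=get_image("scene")
print(ray_at(S,np.array((354.5,213.25)),86))
E
```

```text
[644.55166029  80.95036671]
```

>>> step_arm(
  moves="0 0 0 0 0 0 0;0 0 0 0 0 0 0;0 0 0 0 0 0 0.35;0 0 0 0 0 0 0.5;0 0 0 0 0 0 0.6;0 0 0 0 0 0 0.8;0 0 0 0 0 0 1;0 0 0 0 0 0 1;0 0 0 0 0 0 1;0 -0.3 0 0 0 0 1;0 -0.6 0 0 0 0 1;0 -0.9 0 0 0 0 1;0 -0.9 0 0 0 0 1;0.0 0 -0.6 0 0 0 1;0 0 -0.6 0 0 0 1;0 0 0 0 0 0 1;0 0 0 0 0 0 1;0 0 0 0 0 0 1",
)

```text
clock: 14.4
eef_pos: [602.6, 47.6, 231.2]
tool_rot: [-1.569, 0.0, 1.528]
force: [0.7, 0.7, 0.8]
width: 85.3
```

```bash

python3 - <<'E'
from h import *
import pickle
s=ctrl.read_state();p=get_image("wrist");cv2.imwrite("pics/w6.png",p["color"]);q=wcam(p,s)
pickle.dump(K(q),open("w6.pkl","wb"))
print(s["eef_pos"],s["tool_rot"],s["qd"].max())
for t in ("pointer_tip","large_hole","small_hole","grip_post_top"):
    r=nets.place_of(p,t); print(t,[(np.round(x["position"]),round(x["conf"],2),proj(q,x["position"])) for x in r[:2]])
a=p["color"][130:280,270:420]
cv2.imwrite("pics/c6.png",cv2.resize(a,None,fx=4,fy=4,interpolation=cv2.INTER_CUBIC))
S=get_image("scene")
for t in ("handle_pad","handle_hinge"):
    r=nets.place_of(S,t); print(t,[(np.round(x["position"]),round(x["conf"],2)) for x in r[:2]])
E
```

```text
[602.61277888  47.63806178 231.18596979] [-1.56877723e+00  1.49852357e-04  1.52780241e+00] 0.0021425939697647433
pointer_tip [(array([686.,  17.,  96.]), 0.84, array([294.13313683, 258.37219223]))]
large_hole [(array([642.,  74.,  79.]), 0.71, array([344.48378679, 213.23735539]))]
small_hole [(array([690.,  14.,  85.]), 0.73, array([292.39704953, 257.39819766]))]
grip_post_top [(array([543.,  51., 132.]), 0.66, array([319.44859221, 122.16934584]))]
handle_pad [(array([ 482., -340.,  118.]), 0.95), (array([620.,  19.,  85.]), 0.43)]
handle_hinge [(array([ 592., -321.,   77.]), 0.89), (array([620.,  18.,  86.]), 0.73)]
```

View pics/w6.png

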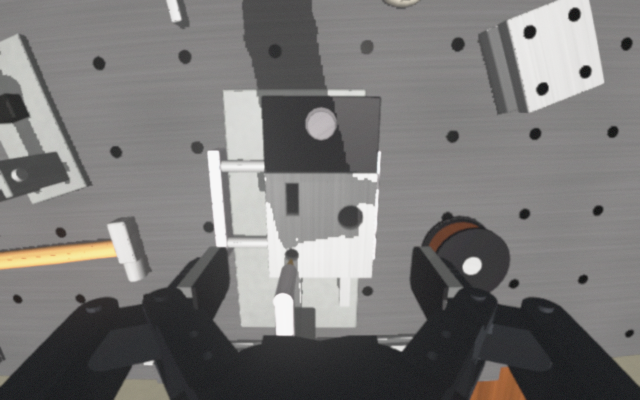

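View pics/c6.png

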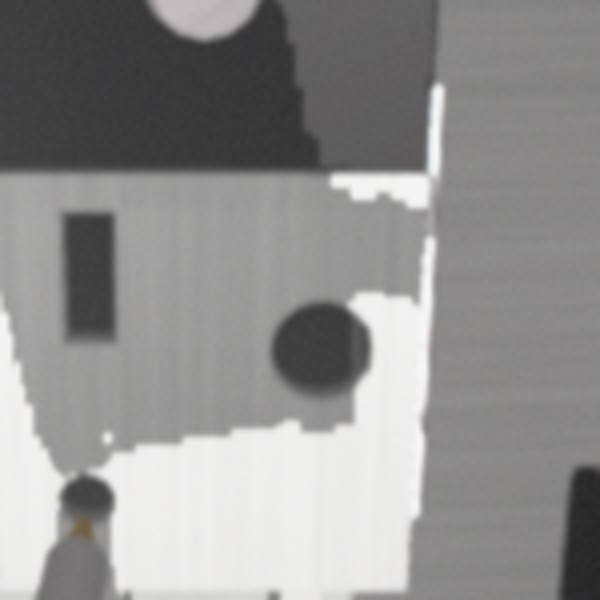

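```bash

python3 - <<'E'
import numpy as np,pickle
from h import ray_at
b=pickle.load(open("w6.pkl","rb"))
t=ray_at(b,(290.75,258.6),98);L=ray_at(b,(350.25,217.25),86);S=ray_at(b,(291.75,255.3),86);P=ray_at(b,(321,123.5),133)
s=-.044;R=np.array([[1,-s],[s,1]])
print(t,L,S,P); print("err S direct",S-t,"via L",L+R@[44,-64]-t,"via post",P+R@[142,-32]-t)
E
```

```text
[684.56928896  13.48134236] [644.59222755  79.2191907 ] [686.5563358  13.3873845] [543.7175735   51.85636589]
err S direct [ 1.98704684 -0.09395786] via L [ 1.2069386  -0.19815166] via post [-0.25971545  0.12702353]
```

>>> step_arm(
  moves="-0.79 0 0.21 0 0 0 0;-0.79 0 0.21 0 0 0 0;-0.79 0 0.21 0 0 0 0;-0.79 0 0.21 0 0 0 0;-0.79 0 0.21 0 0 0 0;-0.79 0 0.21 0 0 0 0;-0.79 0 0.21 0 0 0 0;-0.79 0 0.21 0 0 0 0;-0.79 0 0.21 0 0 0 0;-0.76 0 0.21 0 0 0 0;0 0 0 0 0 0 0;0 0 0 0 0 0 0;0 0 0 0 0 0 0;0 0 0 0 0 0 0;0 0 0 0 0 0 0",
)

```text
clock: 16.3
eef_pos: [482.7, -339.8, 231.8]
tool_rot: [-1.571, -0.0, 1.53]
force: [-0.4, 0.6, 0.6]
width: 0.2
```

```bash

python3 - <<'E'
from h import *
s=ctrl.read_state();p=get_image("wrist");cv2.imwrite("pics/w7.png",p["color"]);q=wcam(p,s)
print(s["eef_pos"],s["tool_rot"],s["qd"].max(),s["width"],s["force"],s["qpos"])
for t in ("handle_pad","handle_hinge"):
    r=nets.place_of(p,t); print(t,[(np.round(x["position"]),round(x["conf"],2),proj(q,x["position"])) for x in r[:2]])
print(proj(q,[482,-341,117]),proj(q,[s["eef_pos"][0],s["eef_pos"][1],117]))
E
```

```text
[ 482.67662901 -339.77010137  231.77111519] [-1.57102737e+00 -3.66582387e-04  1.52977255e+00] 0.00744496996904865 0.24273229290709225 [-0.40394261  0.57036408  0.58352289] [ 5.66629695e-01  5.15055734e-01 -8.30281322e-04  1.66121438e+00
 -2.92231171e-05  9.65306451e-01  2.09569627e+00]
handle_pad [(array([ 482., -342.,  118.]), 0.8, array([316.96729567, 186.88391071]))]
handle_hinge [(array([ 590., -312.,   78.]), 0.7, array([347.24797433, 268.18158899]))]
[317.70588678 186.21826101] [319.04189505 186.8630806 ]
```

View pics/w7.png

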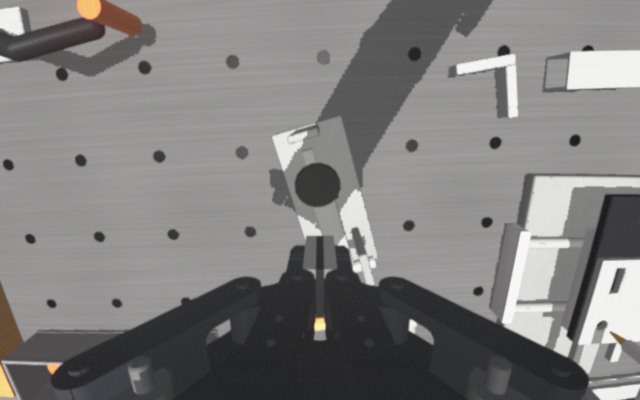

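>>> step_arm(
  moves="-0.02 0.5 0 0 0 0 0;-0.02 0.5 0 0 0 0 0;0 0.5 0 0 0 0 0;0 0.4 0 0 0 0 0;0 0.2 0 0 0 0 0;0 0 0 0 0 0 0;0 0 0 0 0 0 0;0 0 0 0 0 0 0;0 0 0 0 0 0 0",
)

```text
clock: 17.35
eef_pos: [482.5, -343.4, 127.8]
tool_rot: [-1.573, 0.001, 1.528]
force: [-0.3, 0.3, 0.2]
width: 0.2
```

>>> step_arm(
  moves="0 0.05 0 0 0 0 0;0 0.05 0 0 0 0 0;0 0.05 0 0 0 0 0;0 0.05 0 0 0 0 0;0 0.05 0 0 0 0 0;0 0 0 0 0 0 0;0 0 0 0 0 0 0;0 0 0 0 0 0 0",
)

```text
clock: 18.15
eef_pos: [482.0, -343.1, 114.3]
tool_rot: [-1.571, 0.0, 1.528]
force: [0.2, 0.2, -0.1]
width: 0.1
```

>>> step_arm(
  moves="0 0.05 0 0 0 0 0;0 0.05 0 0 0 0 0;0 0 0 0 0 0 0;0 0 0 0 0 0 0;0 0 0 0 0 0 0",
)

```text
clock: 18.65
eef_pos: [481.9, -343.0, 109.2]
tool_rot: [-1.571, -0.0, 1.528]
force: [-0.8, 0.6, -0.1]
width: 0.0
```

```bash

python3 - <<'E'
from h import *
s=ctrl.read_state();p=get_image("wrist");cv2.imwrite("pics/w8.png",p["color"]);S=get_image("scene")
b=S["color"][170:280,160:270]
cv2.imwrite("pics/c8.png",cv2.resize(b,None,fx=5,fy=5,interpolation=cv2.INTER_CUBIC))
print(s["eef_pos"],s["force"],s["torque"])
E
```

```text
[ 481.93002535 -343.02728903  109.20254478] [-0.81447203  0.59452573 -0.07284948] [-0.01622597  0.01990895 -0.01510368]
```

View pics/w8.png

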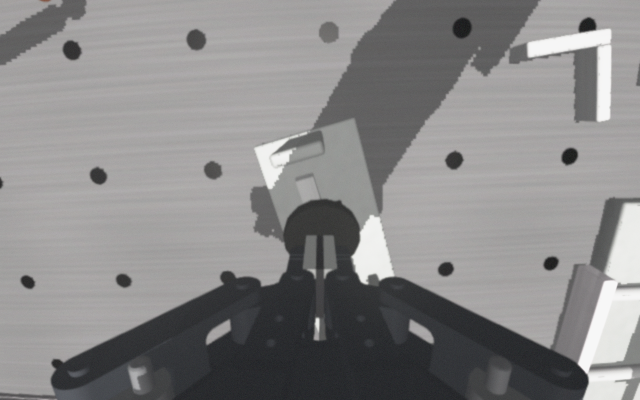

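View pics/c8.png

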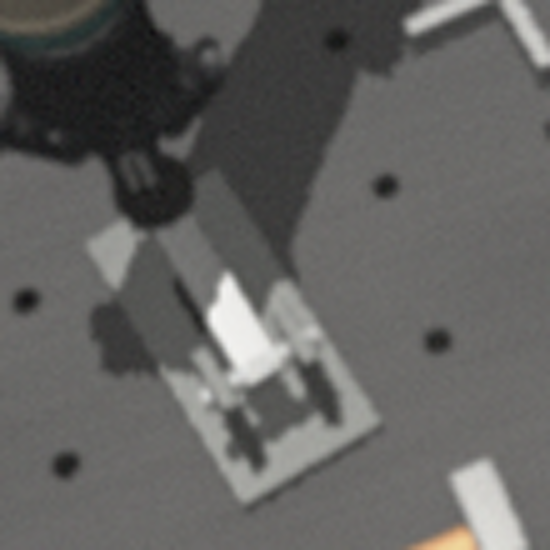

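```bash

python3 - <<'E'
from h import *
s=ctrl.read_state();p=get_image("wrist");q=wcam(p,s)
c=[482,-342]
for z in (117,110,105,94): 
    a=proj(q,[c[0],c[1],z]); print(z,a, proj(q,[c[0],c[1]+22,z])-proj(q,[c[0],c[1]-22,z]))
print("tcp",proj(q,s["eef_pos"]))
for t in ("handle_pad","handle_hinge"):
    r=nets.place_of(p,t); print(t,[(np.round(x["position"]),round(x["conf"],2)) for x in r[:2]])
a=p["color"][170:300,250:390]
cv2.imwrite("pics/c9.png",cv2.resize(a,None,fx=5,fy=5,interpolation=cv2.INTER_CUBIC))
E
```

```text
117 [320.80613783 238.57151701] [78.63494941 -3.23380536]
110 [320.7506033  233.78513838] [75.68232994 -3.12662915]
105 [320.71340845 230.58048396] [73.70440829 -3.05414958]
94 [320.63801899 224.08767485] [69.6945168  -2.90554449]
tcp [318.94584149 233.27829078]
handle_pad [(array([ 480., -344.,  118.]), 0.71)]
handle_hinge []
```

View pics/c9.png

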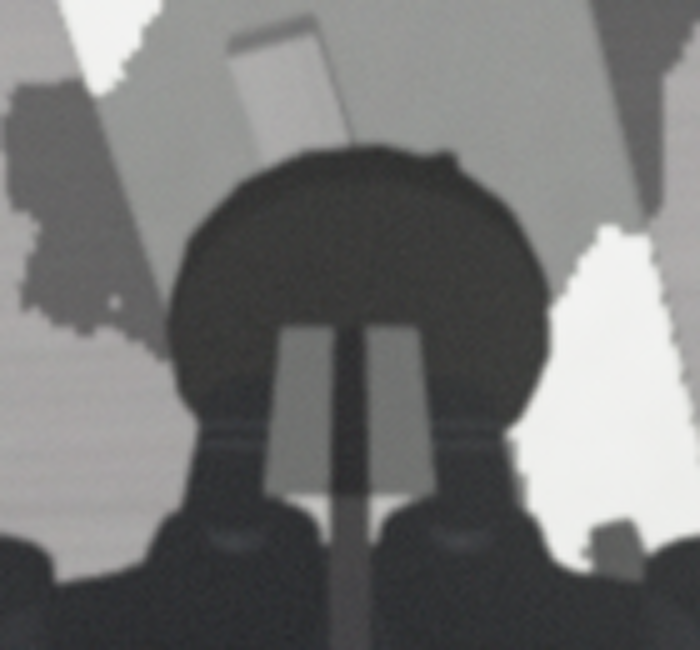

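>>> step_arm(
  moves="0 0.04 0 0 0 0 0;0 0 0 0 0 0 0;0 0 0 0 0 0 0;0 0 0 0 0 0 0",
)

```text
clock: 19.3
eef_pos: [481.9, -343.0, 107.2]
tool_rot: [-1.571, -0.0, 1.528]
force: [-0.4, -0.1, 0.6]
width: 0.4
```

>>> step_arm(
  moves="0 0.04 0 0 0 0 0;0 0 0 0 0 0 0;0 0 0 0 0 0 0;0 0 0 0 0 0 0",
)

```text
clock: 19.7
eef_pos: [481.9, -343.1, 105.2]
tool_rot: [-1.571, -0.0, 1.528]
force: [0.4, 0.4, 0.2]
width: 0.0
```

>>> step_arm(
  moves="0 0.04 0 0 0 0 0;0 0 0 0 0 0 0;0 0 0 0 0 0 0;0 0 0 0 0 0 0",
)

```text
clock: 20.1
eef_pos: [481.9, -343.0, 103.2]
tool_rot: [-1.571, -0.0, 1.528]
force: [0.2, -0.6, 1.2]
width: 0.3
```

>>> step_arm(
  moves="0 0.04 0 0 0 0 0;0 0 0 0 0 0 0;0 0 0 0 0 0 0;0 0 0 0 0 0 0",
)

```text
clock: 20.5
eef_pos: [481.9, -343.0, 101.2]
tool_rot: [-1.571, -0.0, 1.528]
force: [0.7, 0.8, 0.5]
width: 0.2
```

>>> step_arm(
  moves="0 0.04 0 0 0 0 0;0 0 0 0 0 0 0;0 0 0 0 0 0 0;0 0 0 0 0 0 0",
)

```text
clock: 20.9
eef_pos: [481.9, -343.0, 99.2]
tool_rot: [-1.571, -0.0, 1.528]
force: [-0.3, 0.9, -0.8]
width: 0.1
```

```bash

python3 - <<'E'
from h import *
s=ctrl.read_state();p=get_image("wrist");q=wcam(p,s)
print(s["eef_pos"],s["force"],s["torque"],proj(q,s["eef_pos"]))
a=p["color"][170:300,250:390]
cv2.imwrite("pics/c10.png",cv2.resize(a,None,fx=5,fy=5,interpolation=cv2.INTER_CUBIC))
E
```

```text
[ 481.8854658  -343.01246666   99.17438748] [-0.33502916  0.9200995  -0.80460519] [-0.03908335 -0.00341298 -0.04238841] [318.94570938 233.27839925]
```

View pics/c10.png

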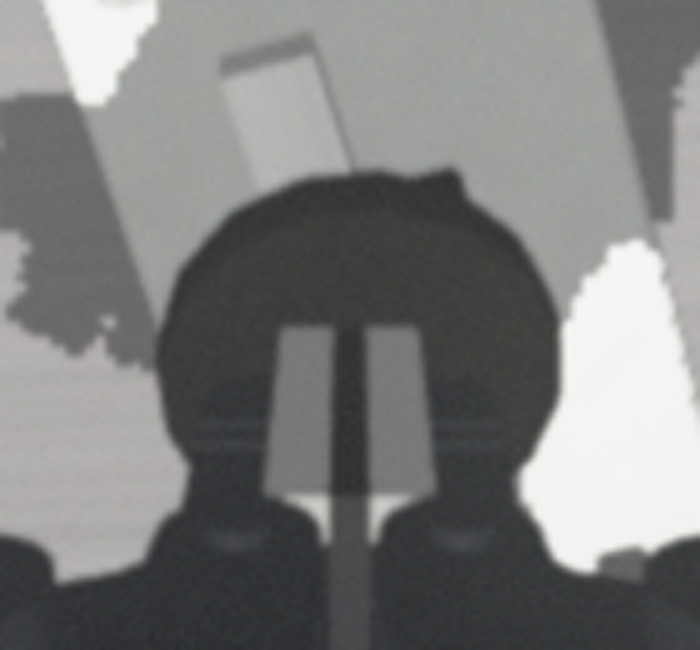

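>>> step_arm(
  moves="0 0.04 0 0 0 0 0;0 0 0 0 0 0 0;0 0 0 0 0 0 0",
)

```text
clock: 21.25
eef_pos: [481.8, -342.9, 97.1]
tool_rot: [-1.571, -0.0, 1.528]
force: [0.8, 0.5, -0.0]
width: 0.3
```

>>> step_arm(
  moves="0 0.04 0 0 0 0 0;0 0 0 0 0 0 0;0 0 0 0 0 0 0",
)

```text
clock: 21.55
eef_pos: [481.9, -343.0, 95.1]
tool_rot: [-1.571, -0.0, 1.528]
force: [0.2, 0.2, 0.8]
width: 0.1
```

>>> step_arm(
  moves="0 0.04 0 0 0 0 0;0 0 0 0 0 0 0;0 0 0 0 0 0 0",
)

```text
clock: 21.85
eef_pos: [481.7, -343.2, 93.3]
tool_rot: [-1.571, 0.0, 1.527]
force: [-1.4, -0.7, 3.6]
width: 0.4
```

```bash

python3 - <<'E'
from h import *
s=ctrl.read_state();p=get_image("wrist");q=wcam(p,s);S=get_image("scene")
print(s["eef_pos"],s["force"],s["torque"],s["tau"])
a=cv2.resize(p["color"][170:300,250:390],(560,520),interpolation=cv2.INTER_CUBIC)
cv2.imwrite("pics/c11.png",a)
cv2.imwrite("pics/c11s.png",cv2.resize(S["color"][170:280,160:270],None,fx=5,fy=5,interpolation=cv2.INTER_CUBIC))
E
```

```text
[ 481.68215273 -343.19180225   93.28737912] [-1.41373129 -0.72302805  3.59399974] [-0.08663102  0.19311369 -0.05024851] [-4.32135304e-01 -5.27547812e+01  2.47156844e-01 -1.40619448e+01
 -1.51872025e-01 -2.68718870e-01  1.95167289e-03]
```

View pics/c11.png

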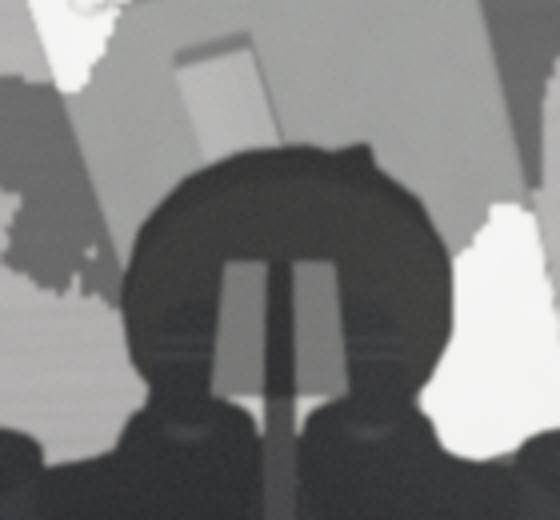

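View pics/c11s.png

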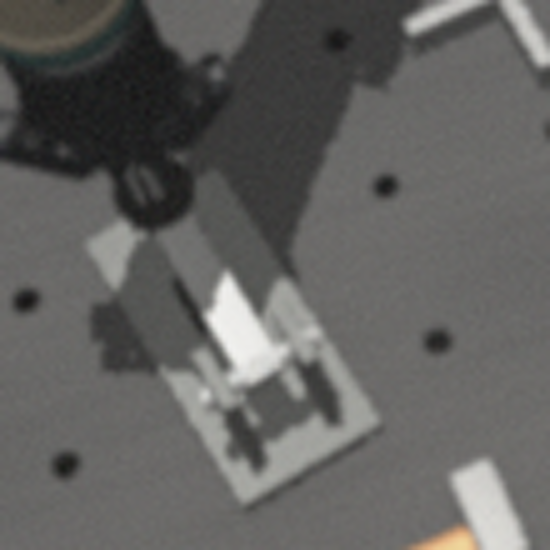

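>>> step_arm(
  moves="0 0.04 0 0 0 0 0;0 0.04 0 0 0 0 0;0 0.04 0 0 0 0 0;0 0 0 0 0 0 0;0 0 0 0 0 0 0;0 0 0 0 0 0 0",
)

```text
clock: 22.55
eef_pos: [481.9, -343.2, 87.2]
tool_rot: [-1.571, 0.0, 1.528]
force: [-1.0, -0.3, 2.6]
width: -0.1
```

>>> step_arm(
  moves="0 0.04 0 0 0 0 0;0 0.04 0 0 0 0 0;0 0.04 0 0 0 0 0;0 0 0 0 0 0 0;0 0 0 0 0 0 0;0 0 0 0 0 0 0",
)

```text
clock: 23.15
eef_pos: [481.6, -343.2, 81.2]
tool_rot: [-1.57, 0.0, 1.527]
force: [-3.4, -0.6, 5.4]
width: -0.1
```

```bash

python3 - <<'E'
from h import *
s=ctrl.read_state();p=get_image("wrist");q=wcam(p,s);S=get_image("scene")
print(s["eef_pos"],s["force"],s["torque"])
cv2.imwrite("pics/c12.png",cv2.resize(p["color"][130:300,230:410],(540,510),interpolation=cv2.INTER_CUBIC))
cv2.imwrite("pics/c12s.png",cv2.resize(S["color"][170:280,160:270],None,fx=5,fy=5,interpolation=cv2.INTER_CUBIC))
r=nets.place_of(S,"handle_pad");print(r[:1]);r=nets.place_of(p,"handle_pad");print(r[:1])
E
```

```text
[ 481.56710414 -343.19994763   81.17215154] [-3.3510568  -0.56647903  5.40357399] [-0.26259609  0.66550497 -0.02976688]
[{'position': [483.5, -344.6, 104.6], 'conf': 0.72}]
[{'position': [476.1, -343.9, 106.2], 'conf': 0.93}]
```

View pics/c12.png

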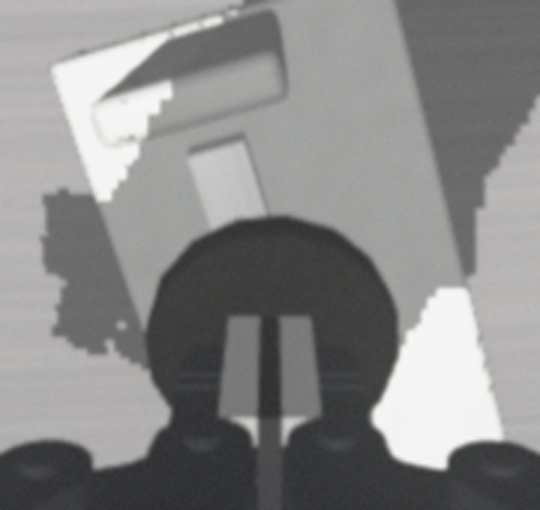

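View pics/c12s.png

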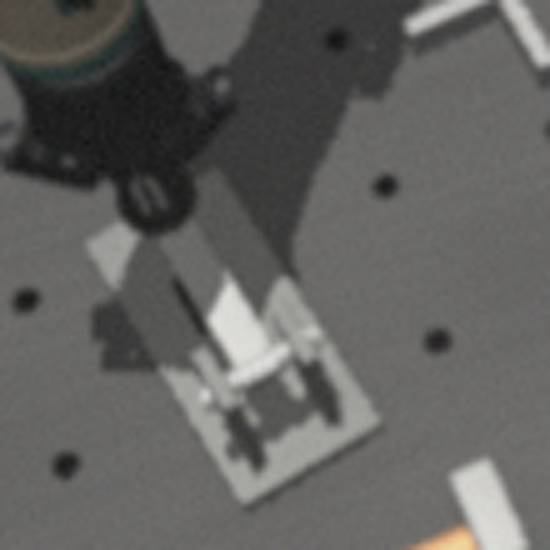

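>>> step_arm(
  moves="0 0.04 0 0 0 0 0;0 0.04 0 0 0 0 0;0 0.04 0 0 0 0 0;0 0.04 0 0 0 0 0;0 0.04 0 0 0 0 0;0 0 0 0 0 0 0;0 0 0 0 0 0 0;0 0 0 0 0 0 0;0 0 0 0 0 0 0;0 0 0 0 0 0 0",
)

```text
clock: 24.35
eef_pos: [480.5, -343.4, 71.3]
tool_rot: [-1.569, 0.0, 1.527]
force: [-4.2, -1.4, 6.1]
width: -0.0
```

```bash

python3 - <<'E'
from h import *
for i in range(3):
    s=ctrl.read_state();p=get_image("wrist");S=get_image("scene")
    print(s["eef_pos"],s["force"],s["torque"])
    for c in (S,p): print([x["position"]+[x["conf"]] for x in nets.place_of(c,"handle_pad")[:1]])
cv2.imwrite("pics/c13.png",cv2.resize(p["color"][130:300,230:410],(540,510),interpolation=cv2.INTER_CUBIC))
cv2.imwrite("pics/c13s.png",cv2.resize(S["color"][155:300,285:390],None,fx=4,fy=4,interpolation=cv2.INTER_CUBIC))
cv2.imwrite("pics/s13.png",S["color"])
for t in ("small_hole","large_hole"): print(t,[x["position"]+[x["conf"]] for x in nets.place_of(S,t)[:2]])
E
```

```text
[ 480.54145475 -343.44964319   71.2691511 ] [-4.22602176 -1.41817094  6.06540965] [-0.35780301  1.04907408 -0.00544082]
[[479.6, -342.1, 91.9, 0.89]]
[[474.9, -346.8, 96.6, 0.76]]
[ 480.51865748 -343.44594277   71.28681366] [-3.96888292 -0.52908441  7.24488546] [-0.35840275  1.0593783  -0.00634334]
[[476.3, -344.1, 92.9, 0.76]]
[[472.5, -344.4, 95.2, 0.57]]
[ 480.51604366 -343.45712098   71.2686575 ] [-4.03530371 -2.06883531  6.68763507] [-0.36837552  1.12016097 -0.0460315 ]
[[478.2, -340.3, 92.8, 0.76]]
[[477.5, -348.3, 95.9, 0.92]]
small_hole [[688.6, 15.9, 84.5, 0.93]]
large_hole [[644.4, 78.7, 83.3, 0.79]]
```

View pics/c13.png

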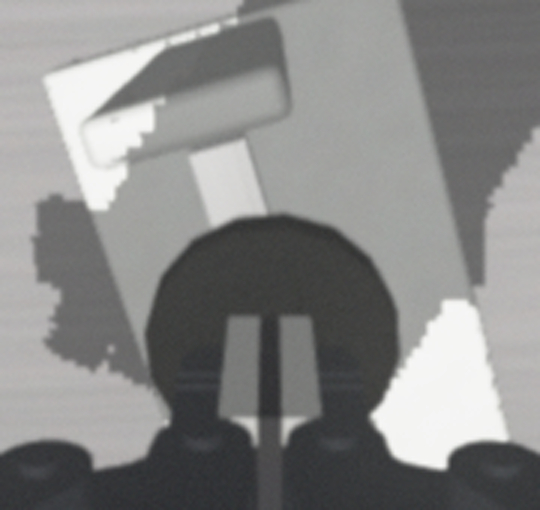

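View pics/s13.png

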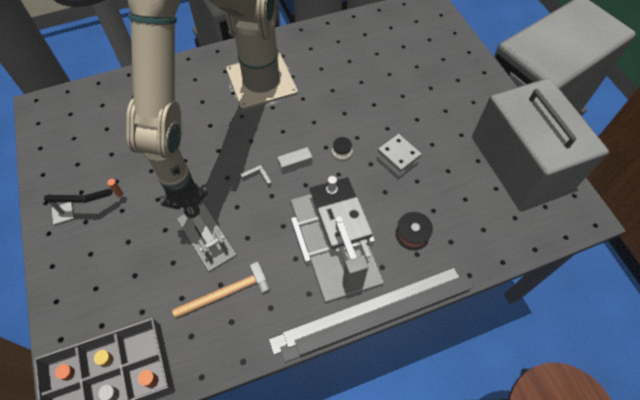

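```bash
python3 -c "
from h import *
s=ctrl.read_state();print(s['clock'],s['eef_pos'],s['force']);print(ctrl.finish_job())"
```

```text
25.05 [ 480.51804313 -343.45334592   71.27601658] [-4.97617251 -1.65576233  7.23255612]
the job is handed in; nothing more can be done
None
```

I did the whole sequence and handed the job in at 25 s, with the gripper still holding the dead-man handle down. No verdict was reported.

- **Plate:** I slid it by the grip post to the large hole and held it there for about 2 s. Then I slid it on to the small hole, corrected by about 2 mm, let it rest and released it.
    - With the wrist camera after release, the small hole was 0.3 to 2 mm from the pointer tip, depending on which point I measured from.
    - The scene camera during the final hold agreed to about 3 mm, which is within the network's own error.
- **Handle:** The shut fingers first touched the pad at a TCP height of about 94 mm, and I pressed 23 mm further, to 71 mm.
    - The networks put the pad top at 92 to 97 mm (half travel is 94 mm).
    - The upward force at hand-in was about 7 N, against the 8 N expected at half travel.

**Disagreements:**
- **Finger length:** The shut fingertips appear to end about 22 mm behind the stated TCP. The pad was first touched at 94 mm instead of 117 mm, so I set the depth from first contact, the force and the pictures.
- **Sideways force:** About 5 N of sideways force showed during the hold, which I took to be friction on the tilting pad.

I did not measure the other things on the bench again at the end. The last scene picture shows no visible change in their positions.

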